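# Lay out the condiment row of the serving line

### The arm

A 6-joint arm with a two-finger parallel gripper is mounted at the origin on the work surface. World frame = base frame: x ahead of the robot, y to its left, z up, the work surface at z = 0. Lengths are in m, angles in degrees, forces in N, time in s.
With the tool pointing down it reaches from about 0.4 to 0.825 m from the base axis. Payload 7 kg.
Tool frame: the origin (TCP) lies at the very end of the fingers, on their centre line; the grasp point (between the pads) lies hold_point_z behind it (hold_point_z is the distance from the TCP to the grasp point, in m); z points along the fingers, y is the line along which they close (so a half turn about z gives the same grasp; the last joint's range is limited). The gripper opens to 88 mm and grips with 3 to 60 N. Pads are 19 mm wide; open, the fingers measure 130 mm over their backs; the gripper's body (78 mm by 193 mm) begins 47 mm behind the grasp point.
Start: joints at [86.866, 20.546, 0.682, 0, -70.136, -16.507], TCP at [0.227, 0.636, 0.227] pointing down, gripper open.
Joint ranges: [-176.03, 176.03], [-82.01, 121.73], [-58.28, 71.71], [-173.87, 95.51], [-174.79, -0.11], [-173.66, 173.66]. Speed limits (degrees/s): [136.94, 136.94, 172.46, 180, 180, 180].

### API

Orientations are given as [roll, pitch, yaw] about the fixed x, y, z axes, in that order (R = Rz(yaw) Ry(pitch) Rx(roll)).
In Python, from plant import get_obs, snapshot, close_job, hold_point_z gives the robot as it stands.
- The arm moves only by the tool play_rows, never from a script. Its argument "commands" is a list that holds one entry, the list of rows, each a list of 7 numbers: the shift along the tool's x, y, z in cm, then the turn, a rotation vector about the tool's x, y, z in degrees, then the opening, from 0 (shut) to 1 (fully open). In form: [[[x, y, z, ax, ay, az, fingers], ...]]. A call has 1 to 20 rows; each row is the pose to reach, as a shift and turn from the pose commanded when the call began, along the tool's axes at that moment; what a row does not reach only later rows make up. A row lasts 1/12 s, in which the tool goes at most 41.7 mm and 7.16 degrees, less where a joint would pass 70% of its speed; a pose out of reach is approached as far as the arm can. A call with a gripper value outside its range is refused whole. The fingers move at their own pace and stop on an object; the grip force is fixed at half the most. Time passes only in rows, so rows that repeat a pose let the fingers close. It gives the time, the measured TCP pose, the force, the opening and the grip force at its end, in the units of the state.
- get_obs(): the state, without advancing time (a new reading comes with each control period).
- snapshot(name): name is "scene" or "top"; returns a dict with "frame" (480x640x3 uint8, red, green, blue), "camera_matrix" (3x3 intrinsics, pixels), "dist" ([k1, k2, p1, p2, k3] as OpenCV has them; the pictures are not rectified), "origin" and "attitude" of the camera in the world. Camera axes: x right, y down, z forward; pixel columns grow to the right and rows downward; lengths in m; the calibration is good to about 2 mm. A picture is of the moment at which its call begins. There is no depth.
- close_job(): hands the job in; it is judged then, once.
The state is a dict: "clock": time; "joint_pos": joint angles; "qvel": joint speeds; "tau": joint torques, N m; "tool_pos": TCP position; "orientation": TCP orientation; "force": force on the tool from outside, world axes, zero at the start; "moment": the same for the moment, N m; "opening": finger opening in m; "gripper_force": force on a finger pad.
Only numpy, scipy, OpenCV 4.12 (cv2) and the standard library are available. Lean on these libraries where they do the work, as an engineer would, in place of code of your own. Each camera call takes 0.05 s, during which the arm holds its last target. There are 200 camera calls.

### The job

Lay out the condiment row: stand the little steel sauce pot in the middle of the wooden trivet and put its lid on top of it, stand the salt shaker midway between the trivet and the napkin dispenser, and the pepper mill midway between the trivet and the sugar canister, both in line with the row. Stand the mustard jar squarely behind the middle of the trivet, on the side away from the robot, with a gap of about 20 mm to the trivet. Everything stands upright and released, and the blue fuel can and the foil cup stay where they are.

Things in the scene. Friction and masses are not known exactly. Their poses are not given: they have to be found in the camera images.
- trivet: Square slatted wooden trivet, 110 x 110 mm, 8 mm high, fixed to the table: the middle of the row. Origin at the centre of its underside, on the table (z = 0). Its y axis runs along the row, through the centres of the napkin dispenser and the sugar canister; its x axis points squarely away from the row, to the side away from the robot (yaw within 0.25 rad of the robot's x).
- dispenser: Steel box-shaped napkin dispenser with white paper in the slot on top, 80 mm across the row, 70 mm along it (turned by up to 0.15 rad), 89 mm high, fixed. Origin at the centre of its underside. It stands at one end of the row, its centre 220 mm from the trivet's centre; which end differs from start to start.
- canister: Round white ceramic sugar canister with a blue band and small blue knob, 78 mm diameter, 91 mm high overall, fixed. Origin at the centre of its underside. It stands at the other end of the row, its centre 220 mm from the trivet's centre.
- pot: Small open steel sauce pot, round, 60 mm outer diameter at the rim (58 mm at the foot), 52 mm high, wall 3 mm (54 mm inside at the rim), about 140 g, loose, upright. Origin at the centre of its underside, z up.
- lid: Steel lid of the sauce pot, lying right way up: a boss 44 mm diameter, 5 mm high below, a disc 66 mm diameter from 5 to 9 mm, and a black round knob 18 mm diameter from 9 to 33 mm. About 80 g, loose. Origin at the centre of the underside of the boss, z up. Seated, the boss drops inside the pot's mouth, the disc rests on the rim and the lid's origin is 47 mm above the pot's origin.
- salt: Salt shaker: plain glass cylinder with white salt inside and a steel cap, 42 mm diameter (43 mm at the cap), 85 mm high, about 150 g, loose, upright. Origin at the centre of its underside, z up.
- mill: Pepper mill of dark wood, turned, 115 mm high, the tallest thing: foot 50 mm diameter up to 40 mm, a waist 38 mm diameter from 60 to 92 mm above its underside, head 46 mm diameter. About 180 g, loose, upright. Origin at the centre of its underside, z up.
- jar: Closed amber glass mustard jar with a paper label and a brass-coloured cap, 56 mm diameter, 70 mm high, about 200 g, loose, upright. Origin at the centre of its underside, z up.
- fuel_can: Bystander to leave alone: blue fuel can with a bare steel top and a small brass cap in its middle, 66 mm diameter, 58 mm high, about 280 g, loose, standing among the things. Origin at the centre of its underside.
- foil_cup: Bystander to leave alone: small open aluminium foil cup, 60 mm diameter at the rim, 44 mm at the foot, 28 mm high, about 40 g, loose, standing behind the row, on the robot's left of the trivet. Origin at the centre of its underside.
Not all that is in view belongs to the job. What is shaped like the mill but orange or purple is not meant.

How it is judged:
By the outcome, as a careful person would: the job done as asked, in the order asked, and still so for the second after the job is handed in, with the robot touching nothing.
It also fails if it takes over 134 s, if anything falls off the work surface, if the arm or the gripper's body presses on something with over 40 N, if the wrist force passes 120 N, or if a joint passes its speed limit or range.

## Working session

There is one attempt and no reset: what is moved stays moved. The work goes in short steps, Python scripts to look and compute and a tool call to move; the robot and the scene stay as the last step left them, time stands still between calls to the robot, and variables do not carry over. Pictures are saved under pics/ and viewed, at most 14 in all, crops included, and the job is handed in when it is done.

Besides the shell and the picture viewer there is one more tool, called after "Emit:" by a JSON object that holds its "name" and its "arguments", one argument or row to a line. play_rows: Moves the arm, as the interface text tells. Its arguments: {"type":"object","properties":{"commands":{"type":"array","items":{"type":"array","items":{"type":"array","items":{"type":"number"}}}}},"required":["commands"]}

```bash
ls; mkdir -p pics; python3 - <<'E'
from plant import *
import cv2,numpy as np
print(get_obs(),hold_point_z)
for n in("scene","top"):
    s=snapshot(n);cv2.imwrite(f"pics/{n}0.png",s["frame"][:,:,::-1])
    print(n,{k:v for k,v in s.items() if k!="frame"})
E
```

```text
pics
{'clock': 0.0, 'joint_pos': array([ 8.68638051e+01,  2.05918234e+01,  6.33013713e-01, -2.09331132e-02,
       -7.01379257e+01, -1.65043248e+01]), 'qvel': array([-0.0480456 , -0.07288791, -0.0763837 ,  0.04926485, -0.01845773,
        0.05130292]), 'tau': array([ 2.71109166e-03, -5.82714236e+01,  2.93059194e+01,  6.99727759e+00,
        6.92254049e-03, -1.33643566e-04]), 'tool_pos': array([0.22676267, 0.63522605, 0.22561   ]), 'orientation': array([ 1.79901659e+02, -8.61652869e-03, -1.96476411e+01]), 'force': array([ 0.21257504,  0.04581929, -0.63590993]), 'moment': array([0.01547164, 0.01627859, 0.0068665 ]), 'gripper_force': 0.0, 'opening': 0.08788461764858084} 0.0188
scene {'camera_matrix': array([[590.14191152,   0.        , 317.94762884],
       [  0.        , 590.14191152, 237.61262558],
       [  0.        ,   0.        ,   1.        ]]), 'dist': array([0.01116589, 0.        , 0.        , 0.        , 0.        ]), 'origin': array([ 1.09564448, -0.36360338,  0.90757055]), 'attitude': array([-142.66469093,    0.73006175,   58.67562605])}
top {'camera_matrix': array([[499.01672465,   0.        , 318.95372077],
       [  0.        , 499.01672465, 235.29538778],
       [  0.        ,   0.        ,   1.        ]]), 'dist': array([-0.07568619,  0.        ,  0.        ,  0.        ,  0.        ]), 'origin': array([ 0.46252963, -0.04772156,  0.95505612]), 'attitude': array([-1.74831652e+02, -2.38227279e-02, -9.07967332e+01])}
```

View pics/top0.png

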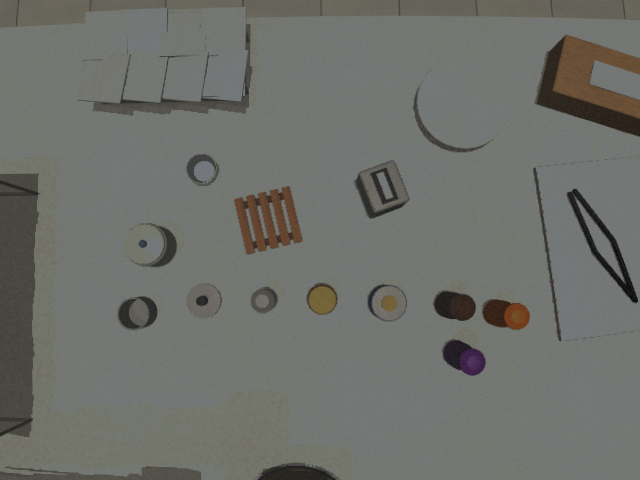

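View pics/scene0.png

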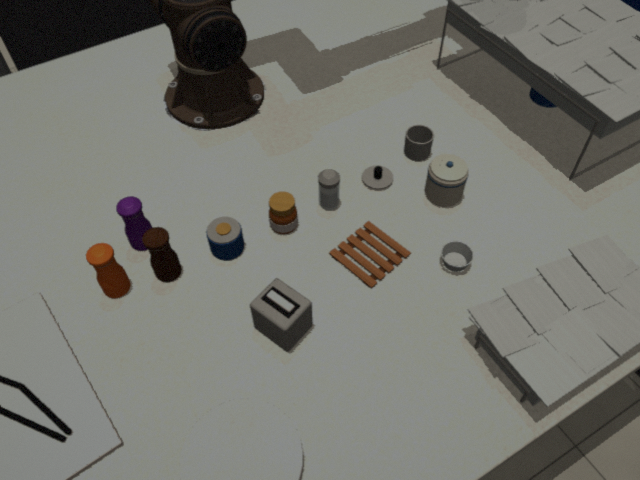

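Top view: pot (138,313), lid (204,300), salt (264,300), jar (322,299), fuel can (388,303), trivet (268,220), canister (147,244), dispenser (383,188), foil cup (203,170). There are three mill-shaped things: dark brown (460,306), orange (516,316) and purple (472,361). The dark wood one fits the description. In the scene view they are at (160,255), (107,270) and (135,222). Next I'll measure, and make one enlarged crop with the fits overlaid.

```bash
cat > h.py <<'E'
import numpy as np,cv2
from scipy.spatial.transform import Rotation as R
from scipy.optimize import minimize
from plant import *
def cam(n):
    s=snapshot(n);A=R.from_euler('xyz',s['attitude'],degrees=True).as_matrix()
    s['A']=A;g=cv2.cvtColor(s['frame'],cv2.COLOR_RGB2LAB).astype(np.float32)
    g=cv2.GaussianBlur(g,(0,0),1.0);s['lab']=g
    s['grad']=np.sqrt(sum(cv2.Sobel(g[:,:,i],cv2.CV_32F,1,0)**2+cv2.Sobel(g[:,:,i],cv2.CV_32F,0,1)**2 for i in range(3)))
    return s
def proj(s,P):
    P=np.atleast_2d(P).astype(float);Rt=s['A'].T
    return cv2.projectPoints(P,cv2.Rodrigues(Rt)[0],-Rt@s['origin'],s['camera_matrix'],s['dist'])[0][:,0]
def back(s,px,z):
    p=cv2.undistortPoints(np.array([[px]],float),s['camera_matrix'],s['dist'])[0,0]
    d=s['A']@[p[0],p[1],1];return s['origin']+d*(z-s['origin'][2])/d[2]
T=np.linspace(0,2*np.pi,72,endpoint=False)
def circ(x,y,z,r): return np.c_[x+r*np.cos(T),y+r*np.sin(T),0*T+z]
def samp(im,p): return cv2.remap(im,p[:,0].astype(np.float32)[None],p[:,1].astype(np.float32)[None],cv2.INTER_LINEAR)[0]
def fit(cams,pts,x0,span=.012):
    "pts(params)->3D outline; brute + refine the mean gradient on the outline"
    f=lambda v:-sum(np.minimum(samp(s['grad'],proj(s,pts(*v))),150).mean() for s in cams)
    x0=np.array(x0,float);best=min(((f(np.r_[x0[:2]+[a,b],x0[2:]]),a,b) for a in np.linspace(-span,span,13) for b in np.linspace(-span,span,13)))
    x1=x0.copy();x1[:2]+=best[1:]
    r=minimize(f,x1,method='Nelder-Mead',options=dict(initial_simplex=[x1]+[x1+d for d in np.eye(len(x0))*([.003,.003]+[.05]*(len(x0)-2))]))
    return r.x,-r.fun
def rect(x,y,a,z,hx,hy):
    t=np.linspace(-1,1,30);P=np.r_[np.c_[t*hx,0*t+hy],np.c_[t*hx,0*t-hy],np.c_[0*t+hx,t*hy],np.c_[0*t-hx,t*hy]]
    c,s=np.cos(a),np.sin(a);return np.c_[P@[[c,s],[-s,c]]+[x,y],np.full(len(P),z)]
E
cat > m.py <<'E'
from h import *
top,sc=cam('top'),cam('scene');cs={'top':[top],'scene':[sc],'both':[top,sc]}
J={'pot':((138,310),.052,.030),'lid':((204,300),.009,.033),'salt':((264,299),.085,.0215),'jar':((322,298),.07,.028),'can':((388,303),.058,.033),'mill':((463,307),.103,.023),'canister':((147,244),.075,.039),'foil':((203,169),.028,.030)}
ov={k:c['frame'][:,:,::-1].copy() for k,c in(('top',top),('scene',sc))}
def draw(P):
    for k,c in(('top',top),('scene',sc)): 
        for q in proj(c,P): cv2.circle(ov[k],tuple(int(round(v*8)) for v in q),4,(0,255,0),-1,shift=3)
for n,(px,z,r) in J.items():
    x0=back(top,px,z)[:2];f=lambda x,y:circ(x,y,z,r)
    o={k:fit(c,f,x0) for k,c in cs.items()}
    print(n,x0.round(4),{k:(v[0].round(4).tolist(),round(v[1])) for k,v in o.items()});draw(f(*o['both'][0]))
for n,px,z,hx,hy in(('trivet',(268,220),.008,.055,.055),('disp',(383,188),.089,.04,.035)):
    x0=back(top,px,z)[:2];f=lambda x,y,a:rect(x,y,a,z,hx,hy)
    o={k:max((fit(c,f,[*x0,a]) for a in(-.1,.1,.25)),key=lambda t:t[1]) for k,c in cs.items()}
    print(n,x0.round(4),{k:(v[0].round(4).tolist(),round(v[1])) for k,v in o.items()});draw(f(*o['both'][0]))
im=cv2.resize(np.clip(ov['top'][145:385,110:540]*1.6,0,255).astype(np.uint8),None,fx=1.85,fy=1.85);
im2=cv2.resize(np.clip(ov['scene'][115:360,80:490]*1.6,0,255).astype(np.uint8),None,fx=1.95,fy=1.95)
cv2.imwrite('pics/ov_top.png',im);cv2.imwrite('pics/ov_sc.png',im2)
E
python3 m.py
```

```text
pot [0.4127 0.2809] {'top': ([0.4063, 0.2896], 119), 'scene': ([0.4123, 0.288], 129), 'both': ([0.4103, 0.2892], 218)}
lid [0.4282 0.1698] {'top': ([0.4279, 0.1693], 44), 'scene': ([0.4371, 0.1666], 107), 'both': ([0.4367, 0.167], 122)}
salt [0.4316 0.0477] {'top': ([0.431, 0.0477], 97), 'scene': ([0.4405, 0.0465], 107), 'both': ([0.4398, 0.0464], 148)}
jar [ 0.4315 -0.053 ] {'top': ([0.4304, -0.0525], 116), 'scene': ([0.4385, -0.056], 78), 'both': ([0.4306, -0.0526], 188)}
can [ 0.4204 -0.171 ] {'top': ([0.4224, -0.167], 85), 'scene': ([0.4289, -0.1738], 107), 'both': ([0.4275, -0.1731], 156)}
mill [ 0.4134 -0.2932] {'top': ([0.4135, -0.2928], 112), 'scene': ([0.4157, -0.2894], 100), 'both': ([0.4148, -0.2899], 205)}
canister [0.5308 0.2578] {'top': ([0.5274, 0.2447], 85), 'scene': ([0.5388, 0.2575], 69), 'both': ([0.5279, 0.2445], 134)}
foil [0.6758 0.1691] {'top': ([0.6747, 0.1702], 95), 'scene': ([0.6826, 0.1713], 119), 'both': ([0.68, 0.1715], 179)}
trivet [0.5789 0.0477] {'top': ([0.5795, 0.0482, 0.2239], 107), 'scene': ([0.5855, 0.0466, 0.2234], 140), 'both': ([0.5845, 0.0479, 0.2249], 196)}
disp [ 0.6229 -0.1631] {'top': ([0.6162, -0.1573, 0.3374], 87), 'scene': ([0.6373, -0.168, 0.3508], 95), 'both': ([0.6278, -0.168, 0.276], 121)}
```

View pics/ov_top.png

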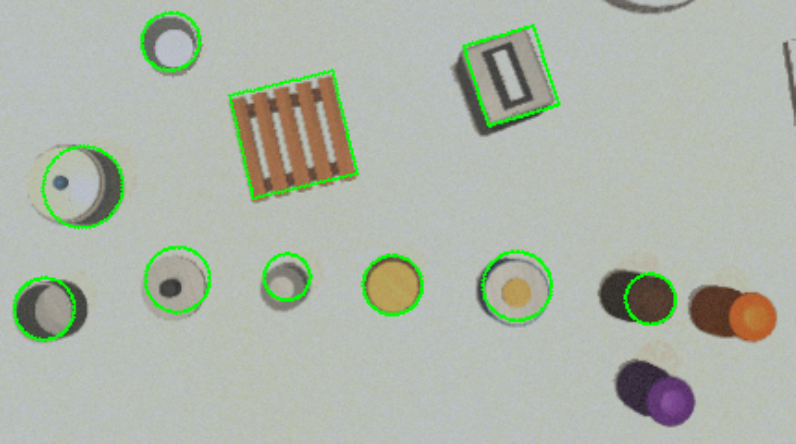

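View pics/ov_sc.png

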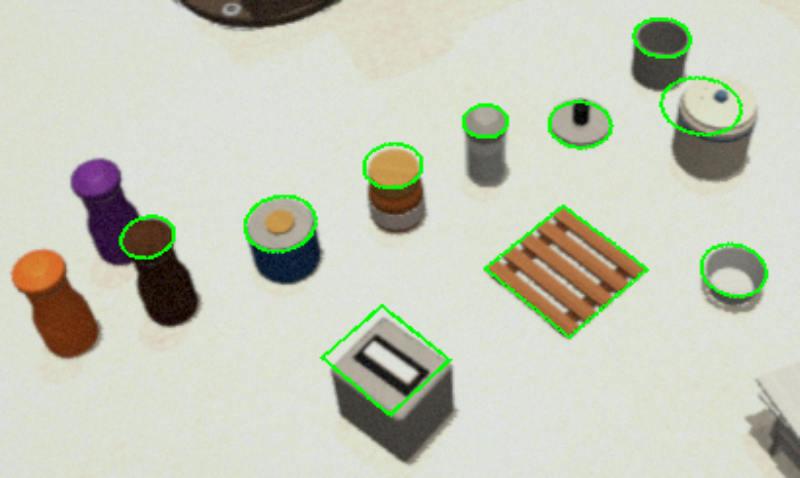

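The dark mill is confirmed at crop (650,298). The two cameras disagree by about 7 mm, so I'll bring the fingertips into the scene view as an absolute reference.

Emit:
{"name": "play_rows", "arguments": {
  "commands": [
    [[42,36.5,0,0,0,0,0],[42,36.5,0,0,0,0,0],[42,36.5,0,0,0,0,0],[42,36.5,0,0,0,0,0],[42,36.5,0,0,0,0,0],[42,36.5,0,0,0,0,0],[42,36.5,0,0,0,0,0],[42,36.5,0,0,0,0,0],[42,36.5,0,0,0,0,0],[42,36.5,0,0,0,0,0],[42,36.5,0,0,0,0,0],[42,36.5,0,0,0,0,0],[42,36.5,0,0,0,0,0],[42,36.5,0,0,0,0,0],[42,36.5,0,0,0,0,0],[42,36.5,16.5,0,0,0,0],[42,36.5,16.5,0,0,0,0],[42,36.5,16.5,0,0,0,0],[42,36.5,16.5,0,0,0,0],[42,36.5,16.5,0,0,0,0]]
  ]
}}

```text
clock: 1.87
tool_pos: [0.495, 0.1483, 0.0548]
orientation: [179.5, 0.4, -19.7]
force: [-1.4, -0.4, -1.3]
opening: 0.0008
gripper_force: 0.0
```

```bash
python3 - <<'E'
from h import *
o=get_obs();print(o['clock'],o['tool_pos'],o['orientation'],o['opening'],np.abs(o['qvel']).max())
s,t=cam('scene'),cam('top');p=o['tool_pos']
q=proj(s,p)[0];qt=proj(t,p)[0];print(q,qt,proj(s,[[0,0,0]]))
out=[]
for c,u in((s,q),(t,qt)):
    x,y=int(u[0])-60,int(u[1])-75
    im=cv2.resize(np.clip(c['frame'][y:y+100,x:x+120,::-1]*1.6,0,255).astype(np.uint8),None,fx=3.3,fy=3.3,interpolation=cv2.INTER_CUBIC)
    cv2.circle(im,(int((u[0]-x+.5)*3.3),int((u[1]-y+.5)*3.3)),2,(0,255,0),-1);out.append(im);print(x,y)
cv2.imwrite('pics/tip.png',np.hstack(out))
E
```

```text
1.8667 [0.49496337 0.14831515 0.05476418] [179.46735886   0.44378473 -19.72629459] 0.000756121871106123 10.008634787981691
[387.72949639 184.51300529] [210.14088755 263.7691467 ] [[214.02717281  93.92949431]]
327 109
150 188
```

View pics/tip.png

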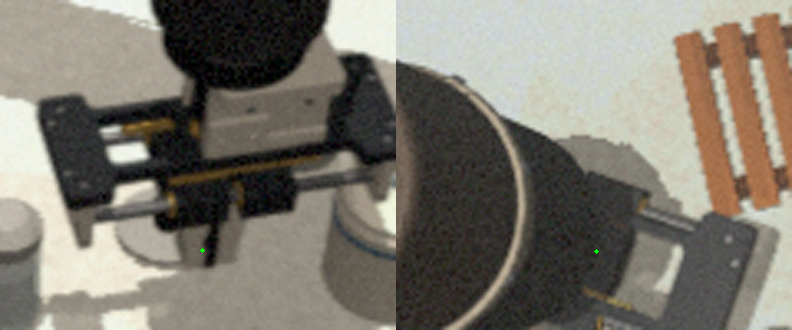

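```bash
python3 - <<'E'
from h import *
s=cam('scene');o=get_obs();print(o['clock'],o['tool_pos'],o['orientation'],np.abs(o['qvel']).max())
p=o['tool_pos'];M=R.from_euler('xyz',o['orientation'],degrees=True).as_matrix()
x,y=350,150;k=10
im=cv2.resize(np.clip(s['frame'][y:y+55,x:x+75,::-1]*1.8,0,255).astype(np.uint8),None,fx=k,fy=k,interpolation=cv2.INTER_CUBIC)
for v,c in(((0,0,0),(0,255,0)),((.0095,0,0),(0,0,255)),((.0095,0,-.02),(0,0,255)),((-.0095,0,0),(255,0,0))):
    u=proj(s,p+M@v)[0];print(u);cv2.circle(im,(int((u[0]-x+.5)*k),int((u[1]-y+.5)*k)),4,c,-1)
cv2.imwrite('pics/tip2.png',im)
E
```

```text
2.0167 [0.50064986 0.15158198 0.06307246] [-1.79985257e+02 -5.55752812e-02 -1.95747249e+01] 2.0813211291263896
[391.17463085 182.78216348]
[392.54574299 186.34378908]
[393.46791109 179.20983282]
[389.81712658 179.25566067]
```

View pics/tip2.png

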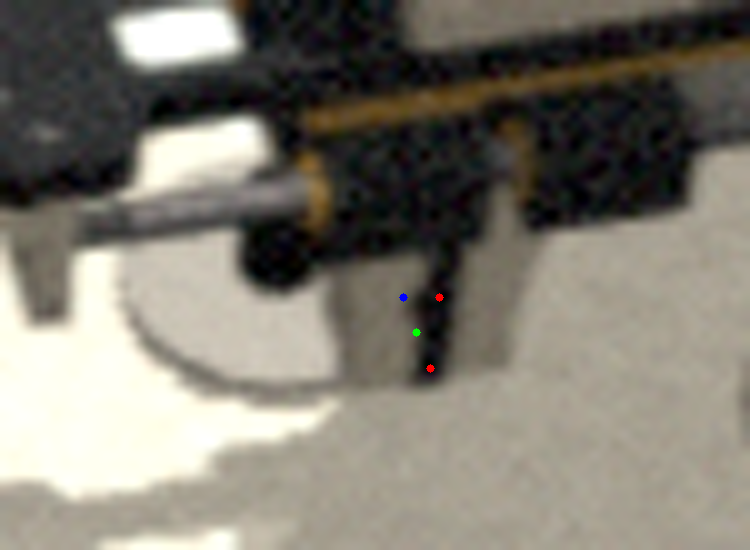

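```bash
cat >> h.py <<'E'
OFF={}
_p=proj
def proj(s,P): return _p(s,P)+s.get('off',np.zeros(2))
def cam2(n):
    s=cam(n);s['off']=np.array(dict(scene=(0,1.2),top=TOPOFF)[n]);return s
TOPOFF=(0,0)
E
cat > m2.py <<'E'
from h import *
import h
frz=lambda n:cam2(n)
sc,top=cam2('scene'),cam2('top')
I={'pot':(.4123,.288,.052,.03),'lid':(.4371,.1666,.009,.033),'salt':(.4405,.0465,.085,.0215),'jar':(.436,-.055,.07,.0265),'can':(.4289,-.1738,.058,.033),'mill':(.4157,-.2894,.103,.023),'foil':(.6826,.1713,.028,.03)}
def f(n):
    x,y,z,r=I[n];return (lambda x,y,r=r:circ(x,y,z,r)),([x,y,r] if n in('jar',) else [x,y])
def g(x,y,a):return rect(x,y,a,.008,.055,.055)
S={n:fit([sc],*f(n),span=.006) for n in I};S['triv']=fit([sc],g,[.584,.047,.224],span=.006)
d=[]
for n in S:
    F=g if n=='triv' else f(n)[0];v=S[n][0]
    t,_=fit([top],F,v+np.r_[-.006,0,v[2:]*0],span=.008)
    e=(_p(top,F(*t)).mean(0)-_p(top,F(*v)).mean(0));d.append(e);print(n,v.round(4),t.round(4),e.round(2))
e=np.median(d,0);print('topoff',e);top['off']=e
for n in S:
    F=g if n=='triv' else f(n)[0]
    v,q=fit([sc,top],F,S[n][0],span=.005);print('JOINT',n,v.round(4),round(q))
E
sed -i "s/return circ/return circ/" m2.py; python3 m2.py
```

```text
Traceback (most recent call last):
  File "m2.py", line 14, in <module>
    e=(_p(top,F(*t)).mean(0)-_p(top,F(*v)).mean(0));d.append(e);print(n,v.round(4),t.round(4),e.round(2))
       ^^
NameError: name '_p' is not defined. Did you mean: 'np'?
```

```bash
python3 - <<'E'
t=open('h.py').read()
t=t.replace("_p=proj","proj0=proj").replace("_p(s,P)","proj0(s,P)").replace("def cam(n):\n    s=snapshot(n);","def cam(n,file=None):\n    s=snapshot(n)\n    if file: s['frame']=cv2.imread(file)[:,:,::-1].copy()\n    ").replace("def cam2(n):\n    s=cam(n)","def cam2(n,file=None):\n    s=cam(n,file)")
open('h.py','w').write(t)
t=open('m2.py').read().replace("_p(","proj0(").replace("cam2('scene'),cam2('top')","cam2('scene','pics/scene0.png'),cam2('top','pics/top0.png')")
open('m2.py','w').write(t)
E
python3 m2.py
```

```text
pot [0.4095 0.2902] [0.4063 0.2896] [0.29 1.77]
lid [0.4345 0.1685] [0.4279 0.1693] [-0.41  3.47]
salt [0.4378 0.0483] [0.431  0.0477] [0.34 3.96]
jar [ 0.4317 -0.0529  0.0248] [ 0.4275 -0.0543  0.0252] [0.85 2.43]
can [ 0.4266 -0.1727] [ 0.4223 -0.1669] [-3.19  2.45]
mill [ 0.4132 -0.2883] [ 0.4136 -0.2928] [ 2.6  -0.29]
foil [0.6804 0.173 ] [0.6746 0.1703] [1.35 2.97]
triv [0.5833 0.0481 0.2212] [0.5794 0.0483 0.2235] [-0.07  2.02]
topoff [0.31525689 2.4384206 ]
JOINT pot [0.4103 0.2902] 246
JOINT lid [0.4335 0.1692] 147
JOINT salt [0.4362 0.0481] 195
JOINT jar [ 0.4315 -0.0529  0.0249] 216
JOINT can [ 0.4258 -0.1728] 185
JOINT mill [ 0.4167 -0.2912] 200
JOINT foil [0.6801 0.1723] 209
JOINT triv [0.5838 0.0485 0.2215] 244
```

```bash
cat >> h.py <<'E'
def mv(x,y,z,yaw=None):
    o=get_obs();M=R.from_euler('xyz',o['orientation'],degrees=True)
    y0=o['orientation'][2]; 
    D=R.from_euler('xyz',[180,0,y0 if yaw is None else yaw],degrees=True)
    N=M.inv()
    print('t',round(o['clock'],2),'now',o['tool_pos'].round(4),o['orientation'].round(2),'open',round(o['opening'],4),'-> cm',(N.apply(np.array([x,y,z])-o['tool_pos'])*100).round(2),'rot',(N*D).as_rotvec(degrees=True).round(2))
E
python3 -c "
from h import *
mv(.410,.290,.017)"
```

```text
t 2.22 now [0.5011 0.1518 0.064 ] [-1.798e+02 -1.500e-01 -1.962e+01] open 0.0006 -> cm [-13.23  -9.94   4.7 ] rot [-0.2  -0.15  0.  ]
```

Emit:
{"name": "play_rows", "arguments": {
  "commands": [
    [[0,0,-8,0,0,0,1],[0,0,-8,0,0,0,1],[-13.2,-10,-8,0,0,0,1],[-13.2,-10,-8,0,0,0,1],[-13.2,-10,-8,0,0,0,1],[-13.2,-10,-8,0,0,0,1],[-13.2,-10,-8,0,0,0,1],[-13.2,-10,-8,0,0,0,1],[-13.2,-10,-5,0,0,0,1],[-13.2,-10,-2,0,0,0,1],[-13.2,-10,1,0,0,0,1],[-13.2,-10,3,0,0,0,1],[-13.2,-10,4.5,0,0,0,1],[-13.2,-10,4.5,0,0,0,1],[-13.2,-10,4.5,0,0,0,1],[-13.2,-10,4.5,0,0,0,1]]
  ]
}}

```text
clock: 3.55
tool_pos: [0.41, 0.2896, 0.0179]
orientation: [-179.9, -0.0, -19.7]
force: [0.9, -0.2, -0.2]
opening: 0.0873
gripper_force: 0.0
```

```bash
python3 -c "
from h import *
mv(.410,.290,.017)
mv(.5835,.0483,.025)
for n in ('scene',):
  c=cam2(n);cv2.imwrite('pics/pot.png',cv2.resize(np.clip(c['frame'][60:240,330:530,::-1]*1.7,0,255).astype(np.uint8),None,fx=3,fy=3))"
```

```text
t 3.55 now [0.41   0.2896 0.0179] [-1.799e+02 -4.000e-02 -1.968e+01] open 0.0873 -> cm [-0.02 -0.04  0.09] rot [-0.1  -0.04  0.  ]
t 3.55 now [0.41   0.2896 0.0179] [-1.799e+02 -4.000e-02 -1.968e+01] open 0.0873 -> cm [24.46 16.88 -0.72] rot [-0.1  -0.04  0.  ]
```

View pics/pot.png

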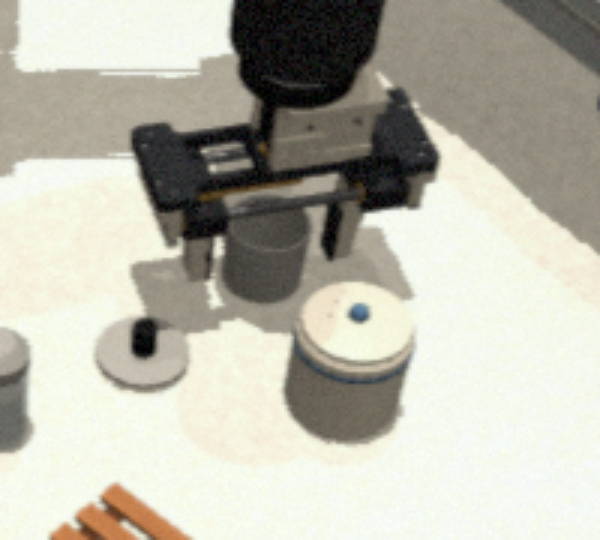

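The pot (crop 265,250) sits between the fingers with clearance. I'll grip and lift it, then carry it to the trivet.

Emit:
{"name": "play_rows", "arguments": {
  "commands": [
    [[0,0,0,0,0,0,0.3],[0,0,0,0,0,0,0.3],[0,0,0,0,0,0,0.3],[0,0,0,0,0,0,0.3],[0,0,0,0,0,0,0.3],[0,0,0,0,0,0,0.3],[0,0,-2,0,0,0,0.3],[0,0,-5,0,0,0,0.3],[0,0,-8,0,0,0,0.3],[0,0,-11,0,0,0,0.3],[0,0,-12,0,0,0,0.3],[0,0,-12,0,0,0,0.3]]
  ]
}}

```text
clock: 4.6
tool_pos: [0.41, 0.2906, 0.1392]
orientation: [-179.7, -0.1, -19.6]
force: [-0.2, -0.1, -1.8]
opening: 0.0595
gripper_force: 30.0
```

Emit:
{"name": "play_rows", "arguments": {
  "commands": [
    [[3.5,2.4,0,0,0,0,0.3],[7,4.8,0,0,0,0,0.3],[10.5,7.2,0,0,0,0,0.3],[14,9.6,0,0,0,0,0.3],[17.5,12,0,0,0,0,0.3],[21,14.5,0,0,0,0,0.3],[24.5,16.9,0,0,0,0,0.3],[24.5,16.9,0,0,0,0,0.3],[24.5,16.9,3,0,0,0,0.3],[24.5,16.9,6,0,0,0,0.3],[24.5,16.9,9,0,0,0,0.3],[24.5,16.9,9,0,0,0,0.3],[24.5,16.9,9,0,0,0,0.3],[24.5,16.9,9,0,0,0,0.3]]
  ]
}}

```text
clock: 5.77
tool_pos: [0.5834, 0.0479, 0.0469]
orientation: [180.0, -0.0, -19.6]
force: [1.0, 0.5, -1.5]
opening: 0.0594
gripper_force: 30.0
```

```bash
python3 -c "
from h import *
mv(.5835,.0483,.0265)
print(get_obs()['gripper_force'])
c=cam2('scene');cv2.imwrite('pics/pot2.png',cv2.resize(np.clip(c['frame'][100:320,260:480,::-1]*1.7,0,255).astype(np.uint8),None,fx=2.7,fy=2.7))"
```

```text
t 5.77 now [0.5834 0.0479 0.0469] [179.97  -0.   -19.6 ] open 0.0594 -> cm [-0.   -0.04  2.04] rot [ 0.03 -0.   -0.  ]
29.99991187825799
```

Emit:
{"name": "play_rows", "arguments": {
  "commands": [
    [[0,0,0.7,0,0,0,0.3],[0,0,1.4,0,0,0,0.3],[0,0,1.8,0,0,0,0.3],[0,0,2,0,0,0,0.3],[0,0,2,0,0,0,0.3],[0,0,2,0,0,0,0.3]]
  ]
}}

```text
clock: 6.32
tool_pos: [0.583, 0.0478, 0.0265]
orientation: [180.0, 0.0, -19.6]
force: [-0.8, -0.6, -2.7]
opening: 0.0599
gripper_force: 30.0
```

Emit:
{"name": "play_rows", "arguments": {
  "commands": [
    [[0,0,0.1,0,0,0,0.3],[0,0,0.1,0,0,0,1],[0,0,0.1,0,0,0,1],[0,0,0.1,0,0,0,1],[0,0,0.1,0,0,0,1],[0,0,0.1,0,0,0,1],[0,0,0.1,0,0,7,1],[0,0,0.1,0,0,14,1],[0,0,0.1,0,0,21,1],[0,0,0.1,0,0,28,1],[0,0,0.1,0,0,35,1],[0,0,0.1,0,0,42,1],[0,0,0.1,0,0,49,1],[0,0,0.1,0,0,56,1],[0,0,0.1,0,0,63,1],[0,0,0.1,0,0,70,1],[0,0,0.1,0,0,77,1],[0,0,0.1,0,0,84,1],[0,0,0.1,0,0,90,1],[0,0,0.1,0,0,90,1]]
  ]
}}

```text
clock: 7.98
tool_pos: [0.583, 0.0478, 0.0256]
orientation: [-180.0, 0.0, -109.9]
force: [0.1, -0.2, 0.8]
opening: 0.0878
gripper_force: 0.0
```

```bash
python3 -c "
from h import *
mv(.5835,.0483,.0265)
mv(.4337,.169,.012,-115)"
```

```text
t 7.98 now [0.583  0.0478 0.0256] [-180.      0.   -109.92] open 0.0878 -> cm [-0.06 -0.03 -0.09] rot [-0.  0. -0.]
t 7.98 now [0.583  0.0478 0.0256] [-180.      0.   -109.92] open 0.0878 -> cm [-6.31 18.17  1.36] rot [-0.    0.    5.08]
```

Emit:
{"name": "play_rows", "arguments": {
  "commands": [
    [[0,0,0,0,0,0,0.4],[0,0,0,0,0,0,0.4],[0,0,0,0,0,0,0.4],[0,0,0,0,0,0,0.4],[0,0,0,0,0,0,0.4],[0,0,0,0,0,0,0.4],[0,0,0,0,0,0,1],[0,0,0,0,0,0,1],[0,0,0,0,0,0,1],[0,0,0,0,0,0,1],[0,0,-3,0,0,0,1],[0,0,-6,0,0,0,1],[0,0,-9,0,0,0,1],[0,0,-9,0,0,0,1]]
  ]
}}

```text
clock: 9.15
tool_pos: [0.5866, 0.0486, 0.1218]
orientation: [-179.6, 0.3, -109.6]
force: [1.0, 0.2, 1.4]
opening: 0.0878
gripper_force: 0.0
```

Emit:
{"name": "play_rows", "arguments": {
  "commands": [
    [[-1.3,3.6,0,0,0,1,0.6],[-2.6,7.2,0,0,0,2,0.6],[-3.9,10.8,0,0,0,3,0.6],[-5.2,14.4,0,0,0,4,0.6],[-6.3,18.2,0,0,0,5,0.6],[-6.3,18.2,0,0,0,5,0.6],[-6.3,18.2,3,0,0,5,0.6],[-6.3,18.2,6,0,0,5,0.6],[-6.3,18.2,6,0,0,5,0.6],[-6.3,18.2,6,0,0,5,0.6]]
  ]
}}

```text
clock: 9.98
tool_pos: [0.432, 0.1675, 0.0549]
orientation: [179.9, -0.2, -114.6]
force: [-0.2, -0.5, 0.8]
opening: 0.0525
gripper_force: 0.0
```

```bash
python3 -c "
from h import *
mv(.4337,.169,.012,-115)
c=cam2('scene')
F=lambda x,y:circ(x,y,.06,.03)
v=fit([c],F,[.5835,.0483],span=.008);print('pot at',v)
cv2.imwrite('pics/lid.png',cv2.resize(np.clip(c['frame'][110:310,290:490,::-1]*1.7,0,255).astype(np.uint8),None,fx=3,fy=3))"
```

```text
t 9.98 now [0.432  0.1675 0.0549] [ 179.94   -0.2  -114.62] open 0.0525 -> cm [-0.22 -0.1   4.29] rot [ 0.06 -0.2   0.38]
pot at (array([0.58477575, 0.04739074]), np.float64(122.52376556396484))
```

View pics/lid.png

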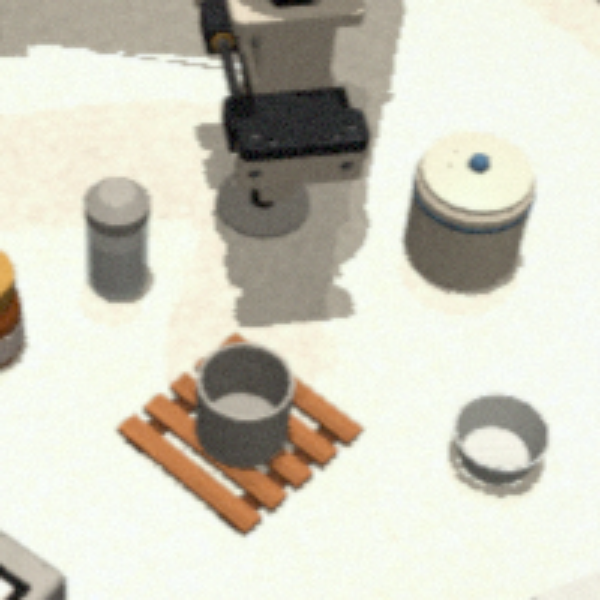

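The pot stands central on the trivet (crop 245,400). The fingers are above the lid knob (crop 262,195). Now I'll grip the knob.

Emit:
{"name": "play_rows", "arguments": {
  "commands": [
    [[-0.2,-0.1,1.5,0,0,0,0.6],[-0.2,-0.1,3,0,0,0,0.6],[-0.2,-0.1,3.8,0,0,0,0.6],[-0.2,-0.1,4.1,0,0,0,0.6],[-0.2,-0.1,4.1,0,0,0,0.6],[-0.2,-0.1,4.1,0,0,0,0],[-0.2,-0.1,4.1,0,0,0,0],[-0.2,-0.1,4.1,0,0,0,0],[-0.2,-0.1,4.1,0,0,0,0],[-0.2,-0.1,4.1,0,0,0,0],[-0.2,-0.1,4.1,0,0,0,0],[-0.2,-0.1,4.1,0,0,0,0],[-0.2,-0.1,4.1,0,0,0,0]]
  ]
}}

```text
clock: 11.12
tool_pos: [0.4346, 0.1698, 0.0148]
orientation: [-180.0, 0.0, -114.6]
force: [-1.9, 0.4, 4.8]
opening: 0.017
gripper_force: 30.0
```

```bash
python3 -c "
from h import *
mv(.583,.0478,.12)
print(get_obs()['gripper_force'])"
```

```text
t 11.12 now [0.4346 0.1698 0.0148] [-1.8000e+02  1.0000e-02 -1.1463e+02] open 0.017 -> cm [  4.9  -18.58 -10.52] rot [-0.    0.01 -0.  ]
30.000661611557007
```

Emit:
{"name": "play_rows", "arguments": {
  "commands": [
    [[0,0,-3,0,0,0,0],[0,0,-6,0,0,0,0],[0,0,-9,0,0,0,0],[0,0,-11,0,0,0,0],[1.2,-4.6,-11,0,0,0,0],[2,-8,-11,0,0,0,0],[3,-11.4,-11,0,0,0,0],[4,-15,-11,0,0,0,0],[4.9,-18.6,-11,0,0,0,0],[4.9,-18.6,-11,0,0,0,0],[4.9,-18.6,-9,0,0,0,0],[4.9,-18.6,-8,0,0,0,0],[4.9,-18.6,-8,0,0,0,0],[4.9,-18.6,-8,0,0,0,0]]
  ]
}}

```text
clock: 12.28
tool_pos: [0.5823, 0.0475, 0.0938]
orientation: [179.9, -0.1, -114.6]
force: [0.4, 0.3, 0.1]
opening: 0.0168
gripper_force: 30.0
```

```bash
python3 -c "
from h import *
mv(.583,.0478,.0698)
c=cam2('scene')
z=get_obs()['tool_pos'][2]-.0148
F=lambda x,y:circ(x,y,z+.009,.033)
v=fit([c],F,[.5835,.0483],span=.008);print('lid at',v)
F=lambda x,y:circ(x,y,.06,.03)
v=fit([c],F,[.5835,.0483],span=.008);print('pot at',v)
cv2.imwrite('pics/lid2.png',cv2.resize(np.clip(c['frame'][180:290,310:430,::-1]*1.7,0,255).astype(np.uint8),None,fx=5,fy=5))"
```

```text
t 12.28 now [0.5823 0.0475 0.0938] [ 1.7991e+02 -1.0000e-01 -1.1461e+02] open 0.0168 -> cm [-0.06 -0.06  2.4 ] rot [ 0.09 -0.1  -0.  ]
lid at (array([0.57562579, 0.0607276 ]), np.float64(65.21987915039062))
pot at (array([0.5834248 , 0.03330186]), np.float64(61.13297653198242))
```

View pics/lid2.png

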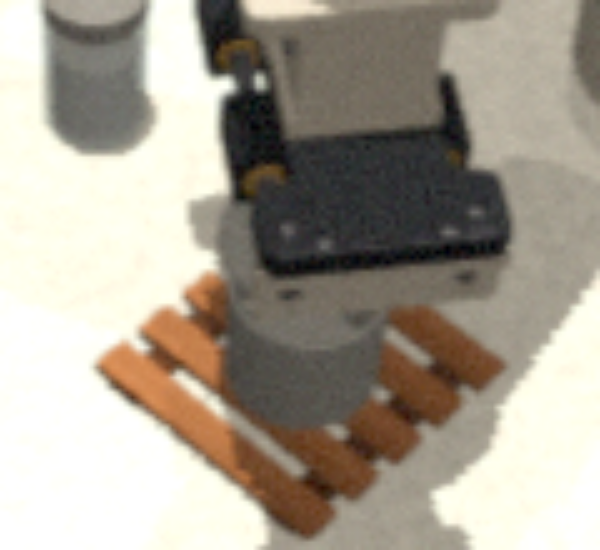

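The lid is in the hand: grey disc over the pot at crop (310,260), with 30 N grip. Lowering it.

Emit:
{"name": "play_rows", "arguments": {
  "commands": [
    [[0,0,0.8,0,0,0,0],[0,0,1.4,0,0,0,0],[0,0,1.9,0,0,0,0],[0,0,2.2,0,0,0,0],[0,0,2.35,0,0,0,0],[0,0,2.35,0,0,0,0],[0,0,2.35,0,0,0,0]]
  ]
}}

```text
clock: 12.92
tool_pos: [0.5832, 0.0477, 0.0711]
orientation: [-180.0, -0.0, -114.6]
force: [-0.0, -1.2, -0.3]
opening: 0.0169
gripper_force: 30.0
```

Emit:
{"name": "play_rows", "arguments": {
  "commands": [
    [[0,0,0.1,0,0,0,0],[0,0,0.1,0,0,0,0],[0,0,0.1,0,0,0,0.5],[0,0,0.1,0,0,0,0.5],[0,0,0.1,0,0,0,0.5],[0,0,0.1,0,0,0,0.5],[0,0,0.1,0,0,0,0.5],[0,0,-2,0,0,0,0.5],[0,0,-5,0,0,0,0.7],[0,0,-9,0,0,0,0.7],[0,0,-9,0,0,0,0.7],[0,0,-9,0,0,0,0.7]]
  ]
}}

```text
clock: 13.92
tool_pos: [0.5848, 0.0482, 0.164]
orientation: [-179.8, 0.2, -114.6]
force: [-1.1, 0.0, -0.6]
opening: 0.0602
gripper_force: 0.0
```

```bash
python3 -c "
from h import *
mv(.4365,.0483,.045)"
```

```text
t 13.92 now [0.5848 0.0482 0.164 ] [-179.76    0.23 -114.62] open 0.0602 -> cm [ 6.22 13.53 11.82] rot [-0.24  0.23 -0.  ]
```

Emit:
{"name": "play_rows", "arguments": {
  "commands": [
    [[0,0,0,0,0,-7,0.7],[1,2,0,0,0,-14,0.7],[2,4.4,0,0,0,-21,0.7],[3,6.6,0,0,0,-28,0.7],[4,8.8,0,0,0,-35,0.7],[5,11,0,0,0,-42,0.7],[6.05,13.35,0,0,0,-49,0.7],[6.05,13.35,0,0,0,-56,0.7],[6.05,13.35,0,0,0,-63,0.7],[6.05,13.35,0,0,0,-70,0.7],[6.05,13.35,0,0,0,-77,0.7],[6.05,13.35,2,0,0,-84,0.7],[6.05,13.35,5,0,0,-90,0.7],[6.05,13.35,8,0,0,-90,0.7],[6.05,13.35,11,0,0,-90,0.7],[6.05,13.35,12.8,0,0,-90,0.7],[6.05,13.35,12.8,0,0,-90,0.7],[6.05,13.35,12.8,0,0,-90,0.7]]
  ]
}}

```text
clock: 15.42
tool_pos: [0.4356, 0.0477, 0.0322]
orientation: [179.8, 0.1, -24.6]
force: [-0.1, -0.9, 0.2]
opening: 0.0615
gripper_force: 0.0
```

Emit:
{"name": "play_rows", "arguments": {
  "commands": [
    [[0,0,0,0,0,0,0.3],[0,0,0,0,0,0,0.3],[0,0,0,0,0,0,0.3],[0,0,0,0,0,0,0.3],[0,0,0,0,0,0,0.3],[0,0,0,0,0,0,0.7],[0,0,0,0,0,0,0.7],[0,0,0,0,0,0,0.7]]
  ]
}}

```text
clock: 16.08
tool_pos: [0.4365, 0.0483, 0.0332]
orientation: [-180.0, -0.0, -24.6]
force: [0.5, -0.4, -0.2]
opening: 0.0564
gripper_force: 0.0
```

Emit:
{"name": "play_rows", "arguments": {
  "commands": [
    [[0,0,0,0,0,7,0.7],[0,0,0,0,0,14,0.7],[0,0,0,0,0,21,0.7],[0,0,0,0,0,28,0.7],[0,0,0,0,0,35,0.7],[0,0,0,0,0,42,0.7],[0,0,0,0,0,49,0.7],[0,0,0,0,0,56,0.7],[0,0,0,0,0,63,0.7],[0,0,0,0,0,70,0.7],[0,0,0,0,0,77,0.7],[0,0,0,0,0,84,0.7],[0,0,0,0,0,90,0.7],[0,0,0,0,0,90,0.7],[0,0,0,0,0,90,0.2],[0,0,0,0,0,90,0.2],[0,0,0,0,0,90,0.2],[0,0,0,0,0,90,0.2],[0,0,0,0,0,90,0.2],[0,0,0,0,0,90,0.2]]
  ]
}}

```text
clock: 17.75
tool_pos: [0.4365, 0.0482, 0.033]
orientation: [180.0, -0.0, -114.6]
force: [-0.1, -0.1, -2.1]
opening: 0.0418
gripper_force: 30.0
```

```bash
python3 -c "
from h import *
mv(.6075,-.0592,.13)
print(get_obs()['gripper_force'],get_obs()['force'])"
```

```text
t 17.75 now [0.4365 0.0482 0.033 ] [ 180.     -0.   -114.61] open 0.0418 -> cm [  2.65 -20.02  -9.71] rot [ 0. -0. -0.]
29.971234602346613 [-0.0925254  -0.0932316  -2.06807226]
```

Emit:
{"name": "play_rows", "arguments": {
  "commands": [
    [[0,0,-3,0,0,0,0.2],[0,0,-6,0,0,0,0.2],[0,0,-9,0,0,0,0.2],[0,0,-11,0,0,0,0.2],[0.5,-4,-11,0,0,0,0.2],[1,-8,-11,0,0,0,0.2],[1.5,-12,-11,0,0,0,0.2],[2,-16,-11,0,0,0,0.2],[2.65,-20,-11,0,0,0,0.2],[2.65,-20,-11,0,0,0,0.2],[2.65,-20,-11,0,0,0,0.2],[2.65,-20,-8,0,0,0,0.2],[2.65,-20,-5,0,0,0,0.2],[2.65,-20,-2,0,0,0,0.2],[2.65,-20,-0.6,0,0,0,0.2],[2.65,-20,-0.2,0,0,0,0.2],[2.65,-20,0,0,0,0,0.2],[2.65,-20,0,0,0,0,0.2],[2.65,-20,0,0,0,0,0.2]]
  ]
}}

```text
clock: 19.33
tool_pos: [0.6074, -0.0586, 0.0338]
orientation: [-180.0, 0.0, -114.6]
force: [0.4, 1.1, -1.7]
opening: 0.0416
gripper_force: 30.0
```

Emit:
{"name": "play_rows", "arguments": {
  "commands": [
    [[0,0,0,0,0,0,0.7],[0,0,0,0,0,0,0.7],[0,0,0,0,0,0,0.7],[0,0,0,0,0,0,0.7],[0,0,-3,0,0,0,0.7],[0,0,-6,0,0,0,0.7],[0,0,-9,0,0,0,0.7],[0,0,-13,0,0,0,0.7],[0,0,-13,0,0,0,0.7],[0,0,-13,0,0,0,0.7]]
  ]
}}

```text
clock: 20.17
tool_pos: [0.6091, -0.059, 0.1664]
orientation: [-179.7, 0.2, -114.6]
force: [0.2, 0.6, -0.7]
opening: 0.061
gripper_force: 0.0
```

```bash
python3 -c "
from h import *
mv(.4155,-.2898,.062)
c=cam2('scene')
for n,x,z,r in(('salt',(.607,-.059),.085,.0215),('lid',(.5835,.0483),.064,.033)):
  print(n,fit([c],lambda x,y:circ(x,y,z,r),x,span=.008))
cv2.imwrite('pics/s3.png',cv2.resize(np.clip(c['frame'][130:340,90:430,::-1]*1.7,0,255).astype(np.uint8),None,fx=2.3,fy=2.3))"
```

```text
t 20.17 now [ 0.6091 -0.059   0.1664] [-179.7     0.2  -114.63] open 0.061 -> cm [29.09  8.03 10.29] rot [-0.3  0.2 -0. ]
salt (array([ 0.61842967, -0.06326837]), np.float64(61.98493194580078))
lid (array([0.58624276, 0.04634376]), np.float64(60.28510284423828))
```

View pics/s3.png

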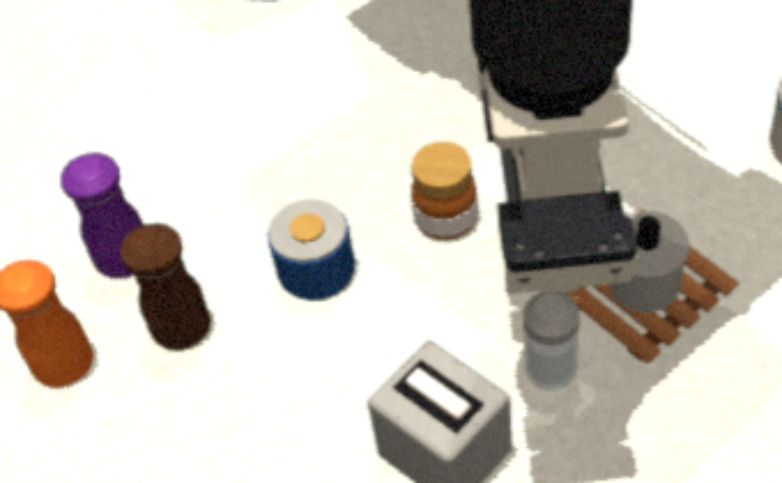

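The salt stands in line (crop 551,340) and the lid is seated on the pot. The dark mill at crop (175,290) is the target; purple is at (105,215) and orange at (45,325).

Emit:
{"name": "play_rows", "arguments": {
  "commands": [
    [[4,1.1,0,0,0,0,0.75],[8,2.2,0,0,0,0,0.75],[12,3.3,0,0,0,0,0.75],[16,4.4,0,0,0,0,0.75],[20,5.5,0,0,0,0,0.75],[24,6.6,0,0,0,0,0.75],[29,8,0,0,0,0,0.75],[29,8,0,0,0,0,0.75],[29,8,0,0,0,0,0.75],[29,8,0,0,0,0,0.75],[29,8,2,0,0,0,0.75],[29,8,3,0,0,0,0.75],[29,8,3,0,0,0,0.75],[29,8,3,0,0,0,0.75]]
  ]
}}

```text
clock: 21.38
tool_pos: [0.4136, -0.2887, 0.1323]
orientation: [179.9, -0.0, -114.6]
force: [-0.9, -0.6, 1.0]
opening: 0.0659
gripper_force: 0.0
```

```bash
python3 -c "
from h import *
mv(.4145,-.2895,.063)
c=cam2('scene')
cv2.imwrite('pics/mill.png',cv2.resize(np.clip(c['frame'][170:320,80:280,::-1]*1.7,0,255).astype(np.uint8),None,fx=3,fy=3))"
```

```text
t 21.38 now [ 0.4136 -0.2887  0.1323] [ 1.7986e+02 -3.0000e-02 -1.1457e+02] open 0.0659 -> cm [ 0.03 -0.13  6.92] rot [ 0.14 -0.03 -0.  ]
```

View pics/mill.png

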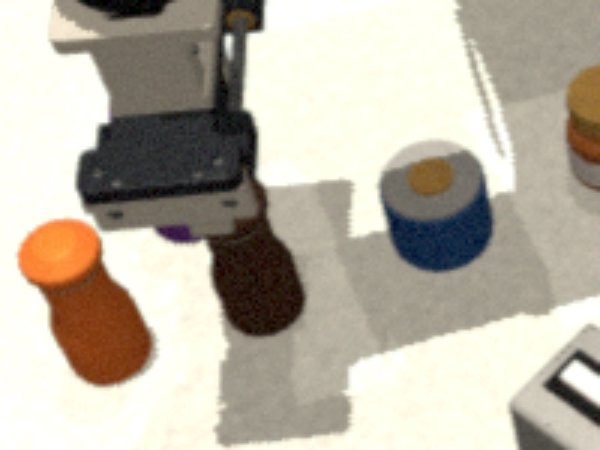

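```bash
python3 -c "
from h import *
c=cam2('scene');o=get_obs();M=R.from_euler('xyz',o['orientation'],degrees=True).as_matrix()
for n,p in(('tcp',o['tool_pos']),('brk',o['tool_pos']+M@[0,-.096,-.066]),('brk+',o['tool_pos']+M@[0,.096,-.066]),('head',(.4145,-.2895,.115)),('foot',(.4145,-.2895,0))):
  print(n,(proj(c,[p])[0]-[80,170])*3)
I=cam2('scene','pics/scene0.png')
for z,r in((0.02,.025),(.03,.025),(.098,.023),(.1,.023),(.105,.022),(.108,.022)): print(z,fit([I],lambda x,y:circ(x,y,z,r),[.4145,-.2895],span=.008))
"
```

```text
tcp [213.90127689 167.65716964]
brk [172.36569266 234.31216096]
brk+ [195.05175038 -37.21483135]
head [221.06215249 188.21072376]
foot [264.40287216 301.9786585 ]
0.02 (array([ 0.43152006, -0.29193982]), np.float64(108.83175659179688))
0.03 (array([ 0.40732145, -0.28892336]), np.float64(81.23126983642578))
0.098 (array([ 0.40900119, -0.28777683]), np.float64(98.35330200195312))
0.1 (array([ 0.41061549, -0.28798655]), np.float64(98.41780853271484))
0.105 (array([ 0.41515591, -0.28892694]), np.float64(95.87435913085938))
0.108 (array([ 0.41772501, -0.28917132]), np.float64(96.20769500732422))
```

Projections match the picture (bracket at 172,234, foot at 264,302), so the gripper is over the dark mill. Descending and centring in two directions.

Emit:
{"name": "play_rows", "arguments": {
  "commands": [
    [[0,-0.1,1.5,0,0,0,0.75],[0,-0.1,3,0,0,0,0.75],[0,-0.1,4.5,0,0,0,0.75],[0,-0.1,6,0,0,0,0.75],[0,-0.1,6.8,0,0,0,0.75],[0,-0.1,6.8,0,0,0,0.75],[0,-0.1,6.8,0,0,0,0.2],[0,-0.1,6.8,0,0,0,0.2],[0,-0.1,6.8,0,0,0,0.2],[0,-0.1,6.8,0,0,0,0.2],[0,-0.1,6.8,0,0,0,0.2],[0,-0.1,6.8,0,0,0,0.2]]
  ]
}}

```text
clock: 22.53
tool_pos: [0.4151, -0.29, 0.0659]
orientation: [-179.9, 0.0, -114.6]
force: [-1.5, 0.7, 6.3]
opening: 0.0441
gripper_force: 30.0
```

Emit:
{"name": "play_rows", "arguments": {
  "commands": [
    [[0,0,0,0,0,0,0.75],[0,0,0,0,0,0,0.75],[0,0,0,0,0,0,0.75],[0,0,0,0,0,-7,0.75],[0,0,0,0,0,-14,0.75],[0,0,0,0,0,-21,0.75],[0,0,0,0,0,-28,0.75],[0,0,0,0,0,-35,0.75],[0,0,0,0,0,-42,0.75],[0,0,0,0,0,-49,0.75],[0,0,0,0,0,-56,0.75],[0,0,0,0,0,-63,0.75],[0,0,0,0,0,-70,0.75],[0,0,0,0,0,-70,0.2],[0,0,0,0,0,-70,0.2],[0,0,0,0,0,-70,0.2],[0,0,0,0,0,-70,0.2],[0,0,0,0,0,-70,0.2],[0,0,0,0,0,-70,0.2]]
  ]
}}

```text
clock: 24.12
tool_pos: [0.4145, -0.2899, 0.065]
orientation: [180.0, 0.0, -44.7]
force: [-1.8, -1.3, 0.2]
opening: 0.0445
gripper_force: 30.0
```

```bash
python3 -c "
from h import *
mv(.5588,.1557,.065)
print(get_obs()['gripper_force'],get_obs()['force'])"
```

```text
t 24.12 now [ 0.4145 -0.2899  0.065 ] [ 1.7999e+02  1.0000e-02 -4.4710e+01] open 0.0445 -> cm [-21.09 -41.82   0.  ] rot [0.01 0.01 0.  ]
30.000061956234276 [-1.7617039  -1.29499404  0.1817648 ]
```

Opening reads 44 mm, not 38, so the pads touch the head taper. I'll regrip 8 mm lower, on the waist.

Emit:
{"name": "play_rows", "arguments": {
  "commands": [
    [[0,0,0,0,0,0,0.75],[0,0,0,0,0,0,0.75],[0,0,0,0,0,0,0.75],[0,0,0.4,0,0,0,0.75],[0,0,0.8,0,0,0,0.75],[0,0,0.8,0,0,0,0.75],[0,0,0.8,0,0,0,0.2],[0,0,0.8,0,0,0,0.2],[0,0,0.8,0,0,0,0.2],[0,0,0.8,0,0,0,0.2],[0,0,0.8,0,0,0,0.2],[0,0,0.8,0,0,0,0.2]]
  ]
}}

```text
clock: 25.12
tool_pos: [0.4146, -0.2899, 0.0572]
orientation: [-180.0, -0.0, -44.6]
force: [0.1, -0.9, -0.3]
opening: 0.0439
gripper_force: 30.0
```

Emit:
{"name": "play_rows", "arguments": {
  "commands": [
    [[0,0,-0.5,0,0,0,0.2],[0,0,-1,0,0,0,0.2],[0,0,-2,0,0,0,0.2],[0,0,-4,0,0,0,0.2],[0,0,-4,0,0,0,0.2],[0,0,-4,0,0,0,0.2]]
  ]
}}

```text
clock: 25.62
tool_pos: [0.4156, -0.29, 0.0987]
orientation: [-179.9, -0.2, -44.6]
force: [0.2, 0.4, -2.1]
opening: 0.0438
gripper_force: 30.0
```

```bash
python3 -c "
from h import *
mv(.5588,.1557,.0572)
print(get_obs()['gripper_force'],get_obs()['force'])
c=cam2('scene')
cv2.imwrite('pics/mill2.png',cv2.resize(np.clip(c['frame'][150:320,80:280,::-1]*1.7,0,255).astype(np.uint8),None,fx=3,fy=3))"
```

```text
t 25.62 now [ 0.4156 -0.29    0.0987] [-1.799e+02 -1.600e-01 -4.463e+01] open 0.0438 -> cm [-21.14 -41.77   4.16] rot [-0.1  -0.16  0.  ]
30.00869526673341 [ 0.18222412  0.39809751 -2.07530282]
```

View pics/mill2.png

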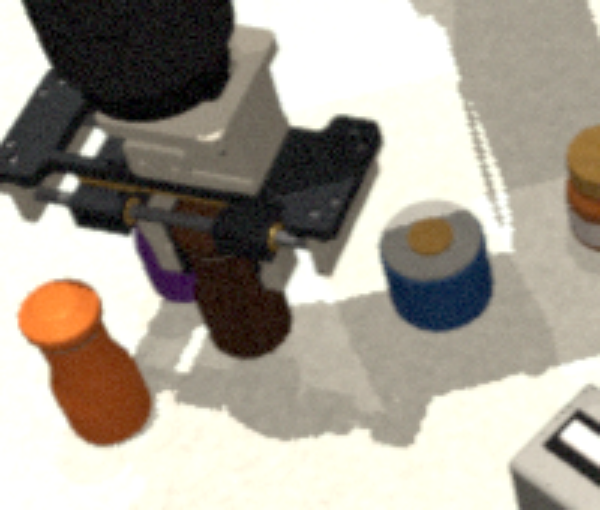

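The mill is held upright and clear of the table (foot at crop 250,345). Carrying it high to the canister side.

Emit:
{"name": "play_rows", "arguments": {
  "commands": [
    [[0,0,-4,0,0,0,0.2],[0,0,-8,0,0,0,0.2],[0,0,-10,0,0,0,0.2],[-1.5,-3,-10,0,0,0,0.2],[-3,-6,-10,0,0,0,0.2],[-4.5,-9,-10,0,0,0,0.2],[-6,-12,-10,0,0,0,0.2],[-7.5,-15,-10,0,0,0,0.2],[-9,-18,-10,0,0,0,0.2],[-10.5,-21,-10,0,0,0,0.2],[-12,-24,-10,0,0,0,0.2],[-13.5,-27,-10,0,0,0,0.2],[-15,-30,-10,0,0,0,0.2],[-16.5,-33,-10,0,0,0,0.2],[-18,-36,-10,0,0,0,0.2],[-19.5,-39,-10,0,0,0,0.2],[-21.1,-41.8,-10,0,0,0,0.2],[-21.1,-41.8,-10,0,0,0,0.2],[-21.1,-41.8,-10,0,0,0,0.2],[-21.1,-41.8,-10,0,0,0,0.2]]
  ]
}}

```text
clock: 27.33
tool_pos: [0.5575, 0.1556, 0.196]
orientation: [179.9, 0.0, -44.6]
force: [0.1, 0.3, -1.5]
opening: 0.0441
gripper_force: 30.0
```

```bash
python3 -c "
from h import *
mv(.5588,.1557,.058)
print(get_obs()['gripper_force'],get_obs()['force'])"
```

```text
t 27.33 now [0.5575 0.1556 0.196 ] [ 1.7988e+02  4.0000e-02 -4.4610e+01] open 0.0441 -> cm [ 0.1  -0.13 13.8 ] rot [0.12 0.04 0.  ]
30.008917775703594 [ 0.08870668  0.28145902 -1.54737601]
```

Emit:
{"name": "play_rows", "arguments": {
  "commands": [
    [[0,-0.1,3,0,0,0,0.2],[0,-0.1,6,0,0,0,0.2],[0,-0.1,9,0,0,0,0.2],[0,-0.1,11.5,0,0,0,0.2],[0,-0.1,13,0,0,0,0.2],[0,-0.1,13.5,0,0,0,0.2],[0,-0.1,13.8,0,0,0,0.2],[0,-0.1,13.8,0,0,0,0.2],[0,-0.1,13.8,0,0,0,0.2]]
  ]
}}

```text
clock: 28.08
tool_pos: [0.5596, 0.1566, 0.0603]
orientation: [-179.9, -0.0, -44.7]
force: [1.4, 0.6, -2.8]
opening: 0.0443
gripper_force: 30.0
```

Emit:
{"name": "play_rows", "arguments": {
  "commands": [
    [[0,0,0.1,0,0,0,0.2],[0,0,0.1,0,0,0,0.2],[0,0,0.1,0,0,0,0.2]]
  ]
}}

```text
clock: 28.33
tool_pos: [0.5592, 0.1568, 0.0588]
orientation: [-179.9, -0.0, -44.6]
force: [0.2, -0.7, -1.6]
opening: 0.0441
gripper_force: 30.0
```

Emit:
{"name": "play_rows", "arguments": {
  "commands": [
    [[0,0,0.1,0,0,0,0.2],[0,0,0.17,0,0,0,0.2],[0,0,0.17,0,0,0,0.2],[0,0,0.17,0,0,0,0.75],[0,0,0.17,0,0,0,0.75],[0,0,0.17,0,0,0,0.75],[0,0,0.17,0,0,0,0.75],[0,0,-2,0,0,0,0.75],[0,0,-5,0,0,0,0.75],[0,0,-8,0,0,0,0.75],[0,0,-11,0,0,0,0.85],[0,0,-11,0,0,0,0.85],[0,0,-11,0,0,0,0.85]]
  ]
}}

```text
clock: 29.42
tool_pos: [0.5599, 0.1572, 0.1701]
orientation: [-179.8, -0.1, -44.6]
force: [-0.4, -0.5, -1.3]
opening: 0.0734
gripper_force: 0.0
```

```bash
python3 -c "
from h import *
mv(.4315,-.053,.026)
print(get_obs()['gripper_force'],get_obs()['force'])"
```

```text
t 29.42 now [0.5599 0.1572 0.1701] [-1.7976e+02 -5.0000e-02 -4.4630e+01] open 0.0734 -> cm [ 5.62 24.04 14.31] rot [-0.24 -0.05  0.  ]
0.0 [-0.4087996  -0.4654973  -1.33109573]
```

Emit:
{"name": "play_rows", "arguments": {
  "commands": [
    [[0.9,4,0,0,0,0,0.85],[1.8,8,0,0,0,0,0.85],[2.7,12,0,0,0,0,0.85],[3.6,16,0,0,0,0,0.85],[4.5,20,0,0,0,0,0.85],[5.6,24,0,0,0,0,0.85],[5.6,24,0,0,0,0,0.85],[5.6,24,0,0,0,0,0.85],[5.6,24,3,0,0,0,0.85],[5.6,24,6,0,0,0,0.85],[5.6,24,9,0,0,0,0.85],[5.6,24,12,0,0,0,0.85],[5.6,24,14.1,0,0,0,0.85],[5.6,24,14.1,0,0,0,0.85],[5.6,24,14.1,0,0,0,0.2],[5.6,24,14.1,0,0,0,0.2],[5.6,24,14.1,0,0,0,0.2],[5.6,24,14.1,0,0,0,0.2],[5.6,24,14.1,0,0,0,0.2]]
  ]
}}

```text
clock: 31.0
tool_pos: [0.4311, -0.0532, 0.0283]
orientation: [-179.9, -0.1, -44.6]
force: [-1.2, 2.5, 4.3]
opening: 0.0548
gripper_force: 30.0
```

Emit:
{"name": "play_rows", "arguments": {
  "commands": [
    [[0,0,0,0,0,0,0.9],[0,0,0,0,0,0,0.9],[0,0,0,0,0,0,0.9],[0,0,0,0,0,7,0.9],[0,0,0,0,0,14,0.9],[0,0,0,0,0,21,0.9],[0,0,0,0,0,28,0.9],[0,0,0,0,0,35,0.9],[0,0,0,0,0,42,0.9],[0,0,0,0,0,49,0.9],[0,0,0,0,0,56,0.9],[0,0,0,0,0,63,0.9],[0,0,0,0,0,70,0.9],[0,0,0,0,0,77,0.9],[0,0,0,0,0,77,0.2],[0,0,0,0,0,77,0.2],[0,0,0,0,0,77,0.2],[0,0,0,0,0,77,0.2],[0,0,0,0,0,77,0.2],[0,0,0,0,0,77,0.2]]
  ]
}}

```text
clock: 32.67
tool_pos: [0.43, -0.0536, 0.027]
orientation: [180.0, -0.0, -121.6]
force: [0.6, 0.9, 0.5]
opening: 0.0547
gripper_force: 30.0
```

```bash
python3 -c "
from h import *
mv(.6834,.0712,.0272)
print(get_obs()['gripper_force'],get_obs()['force'])"
```

```text
t 32.67 now [ 0.43   -0.0536  0.027 ] [ 1.7999e+02 -1.0000e-02 -1.2157e+02] open 0.0547 -> cm [-2.390e+01 -1.506e+01 -2.000e-02] rot [ 0.01 -0.01 -0.  ]
29.999958879780024 [0.64868582 0.94266168 0.53428821]
```

Emit:
{"name": "play_rows", "arguments": {
  "commands": [
    [[0,0,-4,0,0,0,0.2],[0,0,-8,0,0,0,0.2],[0,0,-12,0,0,0,0.2],[0,0,-14,0,0,0,0.2],[-3,-1.9,-14,0,0,0,0.2],[-6,-3.8,-14,0,0,0,0.2],[-9,-5.7,-14,0,0,0,0.2],[-12,-7.6,-14,0,0,0,0.2],[-15,-9.5,-14,0,0,0,0.2],[-18,-11.4,-14,0,0,0,0.2],[-21,-13.2,-14,0,0,0,0.2],[-23.9,-15.05,-14,0,0,0,0.2],[-23.9,-15.05,-14,0,0,0,0.2],[-23.9,-15.05,-14,0,0,0,0.2],[-23.9,-15.05,-11,0,0,0,0.2],[-23.9,-15.05,-8,0,0,0,0.2],[-23.9,-15.05,-5,0,0,0,0.2],[-23.9,-15.05,-3,0,0,0,0.2],[-23.9,-15.05,-3,0,0,0,0.2],[-23.9,-15.05,-3,0,0,0,0.2]]
  ]
}}

```text
clock: 34.33
tool_pos: [0.6824, 0.0703, 0.0565]
orientation: [179.9, -0.1, -121.6]
force: [0.4, -0.6, -1.1]
opening: 0.0551
gripper_force: 30.0
```

```bash
python3 -c "
from h import *
mv(.6834,.0712,.0272)
print(get_obs()['gripper_force'],get_obs()['force'])
c=cam2('scene')
cv2.imwrite('pics/jar.png',cv2.resize(np.clip(c['frame'][120:370,240:540,::-1]*1.7,0,255).astype(np.uint8),None,fx=2.4,fy=2.4))"
```

```text
t 34.33 now [0.6824 0.0703 0.0565] [ 1.7991e+02 -1.3000e-01 -1.2163e+02] open 0.0551 -> cm [-0.14 -0.04  2.93] rot [ 0.09 -0.13 -0.  ]
29.999797164928168 [ 0.36170741 -0.62843355 -1.12738815]
```

View pics/jar.png

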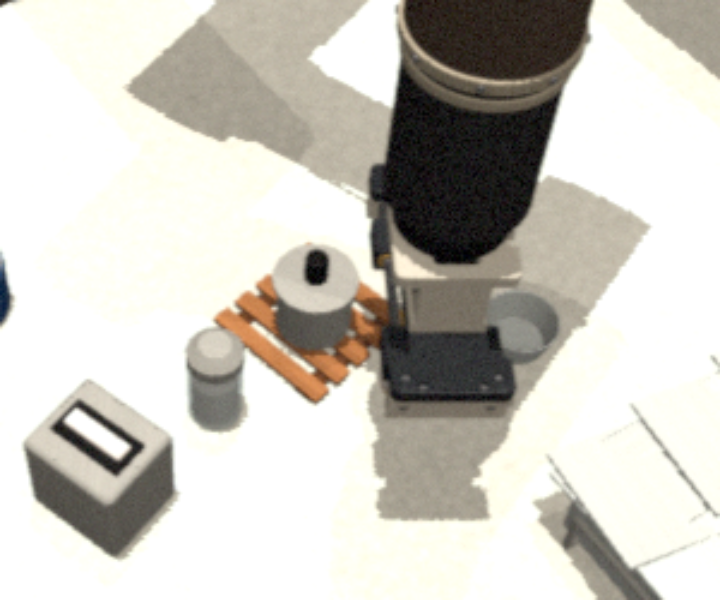

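The lid is seated level (crop 315,275), the salt is between trivet and dispenser (215,380), and the foil cup is clear (525,325). Setting the jar down.

Emit:
{"name": "play_rows", "arguments": {
  "commands": [
    [[-0.1,0,0.8,0,0,0,0.2],[-0.1,0,1.6,0,0,0,0.2],[-0.1,0,2.2,0,0,0,0.2],[-0.1,0,2.6,0,0,0,0.2],[-0.1,0,2.8,0,0,0,0.2],[-0.1,0,2.8,0,0,0,0.2],[-0.1,0,2.8,0,0,0,0.2]]
  ]
}}

```text
clock: 34.97
tool_pos: [0.6842, 0.0718, 0.029]
orientation: [180.0, -0.0, -121.6]
force: [-0.3, -0.2, -1.6]
opening: 0.0548
gripper_force: 30.0
```

Emit:
{"name": "play_rows", "arguments": {
  "commands": [
    [[0,0,0.1,0,0,0,0.2],[0,0,0.18,0,0,0,0.2],[0,0,0.18,0,0,0,0.2],[0,0,0.18,0,0,0,0.8],[0,0,0.18,0,0,0,0.8],[0,0,0.18,0,0,0,0.8],[0,0,0.18,0,0,0,0.8],[0,0,-2,0,0,0,0.8],[0,0,-5,0,0,0,0.8],[0,0,-8,0,0,0,0.8],[0,0,-12,0,0,0,0.8],[0,0,-15,0,0,0,0.8],[0,0,-15,0,0,0,0.8]]
  ]
}}

```text
clock: 36.05
tool_pos: [0.6878, 0.0723, 0.1877]
orientation: [-179.5, 0.5, -121.6]
force: [1.1, 0.6, 0.6]
opening: 0.0699
gripper_force: 0.0
```

```bash
python3 -c "
from h import *
mv(.42,-.3,.2)"
```

```text
t 36.05 now [0.6878 0.0723 0.1877] [-179.49    0.45 -121.58] open 0.0699 -> cm [45.73  3.31 -1.62] rot [-0.51  0.45 -0.  ]
```

Emit:
{"name": "play_rows", "arguments": {
  "commands": [
    [[4,0.3,0,0,0,0,0.8],[8,0.6,0,0,0,0,0.8],[12,0.9,0,0,0,0,0.8],[16,1.2,0,0,0,0,0.8],[20,1.5,0,0,0,0,0.8],[24,1.8,0,0,0,0,0.8],[28,2.1,0,0,0,0,0.8],[32,2.4,0,0,0,0,0.8],[36,2.7,0,0,0,0,0.8],[40,3,0,0,0,0,0.8],[43,3.2,0,0,0,0,0.8],[45,3.3,0,0,0,0,0.8],[45,3.3,0,0,0,0,0.8],[45,3.3,0,0,0,0,0.8],[45,3.3,0,0,0,0,0.8],[45,3.3,0,0,0,0,0.8]]
  ]
}}

```text
clock: 37.38
tool_pos: [0.4205, -0.2935, 0.1792]
orientation: [-180.0, 0.0, -121.6]
force: [-0.1, 0.1, 0.5]
opening: 0.0698
gripper_force: 0.0
```

```bash
python3 -c "
from h import *
c=cam2('scene');t=cam2('top');t['off']=np.array([.3,2.44])
im=np.clip(c['frame'][:,:,::-1]*1.6,0,255).astype(np.uint8).copy()
k=1.9;x0,y0=230,130;im=cv2.resize(im[y0:y0+250,x0:x0+300],None,fx=k*1.3,fy=k*1.3,interpolation=cv2.INTER_CUBIC);k*=1.3
cc=np.array([.5828,.0484]);ex=np.array([.9756,.2197]);ey=np.array([-.2197,.9756])
for n,p,z,r in(('salt',cc-.11*ey,.085,.0215),('lid',cc,.064,.033),('jar',cc+.103*ex,.07,.0248),('mill',cc+.11*ey,.103,.023),('foil',np.array([.6801,.1723]),.028,.03)):
  F=lambda x,y:circ(x,y,z,r)
  print(n,'want',p.round(4),*[(v[0].round(4),round(v[1])) for v in (fit(C,F,p,span=.008) for C in([c],[t]))])
  for q in proj(c,F(*p)): cv2.circle(im,tuple(int((a-b+.5)*k) for a,b in zip(q,(x0,y0))),1,(0,255,0),-1)
print('triv',[fit(C,lambda x,y,a:rect(x,y,a,.008,.055,.055),[.583,.048,.2215],span=.005)[0].round(4) for C in([c],[t])])
cv2.imwrite('pics/fin.png',im)"
```

```text
salt want [ 0.607  -0.0589] (array([ 0.6133, -0.0597]), 96) (array([ 0.6088, -0.0569]), 91)
lid want [0.5828 0.0484] (array([0.585 , 0.0465]), 105) (array([0.5865, 0.0483]), 103)
jar want [0.6833 0.071 ] (array([0.6863, 0.0728]), 124) (array([0.6886, 0.073 ]), 118)
mill want [0.5586 0.1557] (array([0.5584, 0.1573]), 115) (array([0.5636, 0.1573]), 113)
foil want [0.6801 0.1723] (array([0.6807, 0.1733]), 124) (array([0.6791, 0.1709]), 115)
triv [array([0.5829, 0.0476, 0.2379]), array([0.5842, 0.0488, 0.2236])]
```

View pics/fin.png

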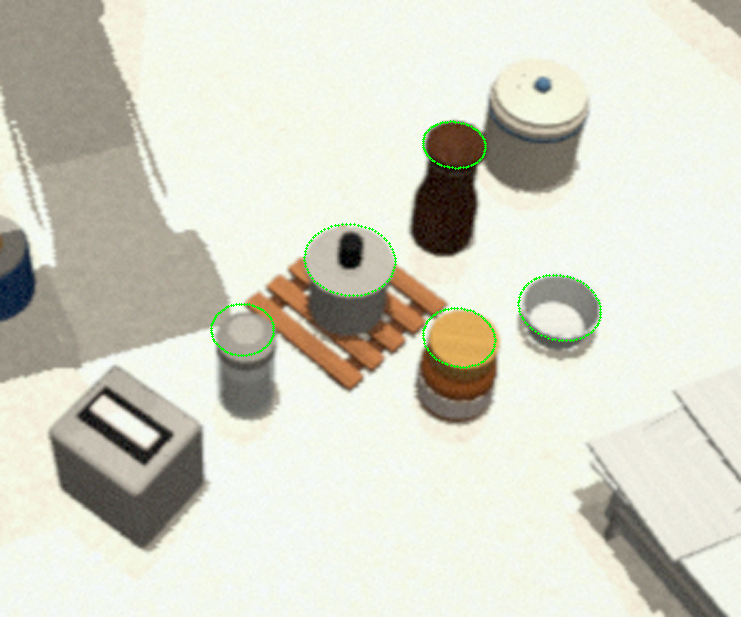

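Everything stands upright: salt (crop 245,370), covered pot (350,275), mill (445,190), jar (457,365), and the foil cup unmoved (560,310). Each is within about 3 mm of its target, apart from a 6 mm scene-camera salt reading, which I put down to the domed cap. Handing in.

```bash
python3 -c "
from plant import *
print(close_job())"
```

```text
the job is handed in; nothing more can be done
None
```

I handed the job in at about 37 s of the 134 s, in the order asked: the covered pot is on the trivet, with the salt, mill and jar standing released within about 3 mm of their targets; one camera read the salt 6 mm off, probably because its cap is domed. I left the fuel can and foil cup alone, and the foil cup measured unmoved.

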